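# Release a cured soap log: slide it clear and turn the two-sided sign to green

### The job

The soap log standing close in front of the turning sign has cured. First slide the log along the table, without lifting it, to the middle of the blue mat, and then push the sign half a turn round its spindle until it meets its stop, so that its green face looks to the front where the red one did. Do not let the sign and the log knock together, leave the bottles, the shaker and the pink mould where they stand, and let go of everything at the end.

Things in the scene. Friction and masses are not known exactly. Their poses are not given: they have to be found in the camera images.
- stand: Fixed sign stand: round dark steel foot 60 mm in diameter, 12 mm high, with a thin vertical spindle that carries the sign. Origin at the centre of the foot's underside, on the table and on the sign's turning axis; z up; its -x axis is the front (brass mark on the foot), roughly towards the robot, its +y axis the left side seen from the front.
- sign (a joint): Angle of the sign (rad) about the stand's z axis, counter-clockwise seen from above: as it grows, the board's end on the stand's +y side comes round the front. 0: red face to the front; starts at 0 to 0.25. Fixed stops at 0 and 3.14; at 3.14 the green face looks squarely to the front. Light friction (0.04 N m): it stays where it is left.
- sign_edge (a point): Mid-height of one upright end of the sign board, 85 mm from the turning axis and 70 mm above the table: at joint value 0 the end on the stand's +y side.
- green_face (a point): Centre of the green face (white tick) of the sign; the other face is red with a white bar. The sign is an upright board 170 mm wide, 8 mm thick, from 35 to 105 mm above the table, pivoted at the middle of its width; the spindle ends inside it, nothing stands above it. This point is 5 mm off the turning axis and 70 mm above the table.
- log: Loose green soap log, a block 64 (x) x 102 (y) x 59 (z) mm, 0.27 to 0.53 kg. Origin at the centre of its underside. It starts lengthwise across the front of the stand, its centre 80 to 90 mm before the turning axis, its near face about 40 to 60 mm from it, in the way of the sign's swing.
- mat: Fixed flat blue mat, 180 x 180 mm, with white border lines, 1 mm thin and no obstacle to sliding. Origin at its centre on the table, axes along its sides. It lies to the left or to the right of the stand.
- mould: Bystander: loose pink silicone mould with six cups, 130 (x) x 200 (y) x 30 (z) mm, on the side of the stand away from the mat. Origin at the centre of its underside.
- flask: Bystander: loose tall clear glass flask with a wooden cap, 51 (x) x 78 (y) x 187 (z) mm, upright behind the stand. Origin at the centre of its underside.
- pump: Bystander: loose pump bottle, 48 (x) x 75 (y) x 187 (z) mm, upright behind the stand. Origin at the centre of its underside.
- shaker: Bystander: loose shaker jar with a dark lid, 44 mm in diameter, 105 mm high, upright behind the stand. Origin at the centre of its underside.

How it is judged:
On the way, in this order (a step that is already met when the one before it is completed fails the run):
1. the log has been slid to the middle of the mat, the sign still showing red (turned less than 0.7 rad) (x of log in the frame of mat between -0.035 and 0.035 m and y of log in the frame of mat between -0.035 and 0.035 m and value of joint sign below 0.7 rad), for 0.2 s.
2. the sign has been turned half a turn to its stop (value of joint sign above 2.99 rad), for 0.2 s.
At the end, for the whole second after the job is handed in: The sign is at rest within 0.15 rad of its stop at 3.14 (green face to the front); the log lies upright and still on the table with its centre within 35 mm of the mat's centre along each of the mat's sides; the bystanders stand upright within 25 mm of where they were (x of log in the frame of mat between -0.035 and 0.035 m and y of log in the frame of mat between -0.035 and 0.035 m and value of joint sign above 2.99 rad and velocity of joint sign below 0.05 rad/s and angle between log's own z axis and vertical below 0.1 rad and height (world z) of log below 0.01 m and linear speed of log below 0.02 m/s and angle between each of mould, flask, pump, shaker's own z axis and vertical below 0.15 rad); the robot touches nothing.
It fails at once if the log is lifted more than 20 mm off the table or tipped over (height (world z) of log above 0.02 m or angle between log's own z axis and vertical above 0.5 rad).
It fails at once if the sign or its stand and the log knock together (more than 4 N) (contact force between stand and log above 4 N).
It fails at once if a bystander (flask, pump bottle, shaker, mould) is moved more than 25 mm (distance of any of mould, flask, pump, shaker from where it was at the start of the episode above 0.025 m).
It also fails if it takes over 58 s, if anything falls off the work surface, if the arm or the gripper's body presses on something with over 40 N, if the wrist force passes 120 N, or if a joint passes its speed limit or range.

### The arm

A 6-joint arm with a two-finger parallel gripper is mounted at the origin on a cart in front of the work surface, level with it; the furniture and walls round the work are solid. World frame = base frame: x ahead of the robot, y to its left, z up, the work surface at z = 0. Lengths are in m, angles in rad, forces in N, time in s.
With the tool pointing down it reaches from about 0.3 to 0.85 m from the base axis. Payload 5.4 kg.
Tool frame: the origin (TCP) lies midway between the tips of the shut fingers; the grasp point (between the pads) lies 19 mm behind it; z points along the fingers, y is the line along which they close (so a half turn about z gives the same grasp; the last joint's range is limited). The gripper opens to 85 mm and grips with 20 to 120 N. Pads are 22 mm wide; open, the fingers measure 114 mm over their backs; the gripper's body (76 mm by 85 mm) begins 54 mm behind the grasp point. The pads swing forward as they close: fully open they stand 13 mm farther back than shut.
Start: joints at [-1.433, 0.158, 1.597, -0, 1.386, -0.21], TCP at [0.196, -0.541, 0.2] pointing down, gripper open.
Joint ranges: [-2.91, 2.91], [-0.94, 2.29], [0.18, 2.7], [-1.29, 4.43], [0.17, 2.64], [-3, 3]. Speed limits (rad/s): [2.57, 2.57, 3.14, 3.14, 3.14, 3.14].

### API

Orientations are given as a rotation vector (axis times angle).
In Python, from rig import arm gives the robot as it stands.
- The arm moves only by the tool apply_moves, never from a script. Its arguments are lists of equal length, an entry for each row: "translation": the shift along the tool's x, y, z scaled (see below), a list of three; "turn": the turn, a rotation vector about the tool's x, y, z scaled (see below), a list of three; "grip": the opening, from -1 (shut) to 1 (fully open). A call has 1 to 10 rows; each row is the pose to reach, as a shift and turn from the pose commanded when the call began, along the tool's axes at that moment; what a row does not reach only later rows make up. The controller multiplies each number of a shift by 50 cm and each number of a turn by 60 degrees. A row lasts 1/10 s, in which the tool goes at most 50 mm and 8.59 degrees, less where a joint would pass 70% of its speed; a pose out of reach is approached as far as the arm can. A call with a number of a shift or a turn outside -1 to 1 is refused whole. A call with a gripper value outside its range is refused whole. The fingers move at their own pace and stop on an object; "newtons" is the grip in N (left out, the last holds). Time passes only in rows, so rows that repeat a pose let the fingers close. It gives the time, the measured TCP pose, the force, the opening and the grip force at its end, in the units of the state.
- arm.observe(): the state, without advancing time (a new reading comes with each control period).
- arm.get_image(name): name is "scene" or "top"; returns (picture, depth): 420x560x3 uint8, red, green, blue; 420x560 float32, m along the optical axis (not along the pixel's ray), 0 where there is no reading.
- arm.camera_params(name): a dict with "fx", "fy", "cx", "cy" (pixels), "rvec" (rotation vector, rad) and "tvec" (3), from world to camera coordinates, as OpenCV has them. Camera axes: x right, y down, z forward; pixel columns grow to the right and rows downward; lengths in m; the calibration is good to about 2 mm. A picture is of the moment at which its call begins. camera_params takes no time and is no camera call.
- arm.finish_job(): hands the job in; it is judged then, once.
Trained networks look in the newest picture that a camera, given by its name, has taken for a name from the list of things; names that differ only in an ending like _2 or _b are one class to them, and where a whole thing is asked for, a point or a joint stands for the part that bears it (a point fixed in the world has none). Each returns a list of dicts, best first, with "conf" (0 to 1); they miss things now and then, are a little off and sometimes report something else, mostly with a low value. They report only what shows in the picture. A call takes as long as a camera call.
- arm.outline_of(camera, label): "pixels" (420x560 bool, what is visible of it) and "box" ([left, top, right, bottom] in pixels, round what is visible of it).
The state is a dict: "time_s": time; "q": joint angles; "dq": joint speeds; "effort": joint torques, N m; "position": TCP position; "orientation": TCP orientation; "wrist_force": force on the tool from outside, world axes, zero at the start; "torque": the same for the moment, N m; "finger_gap": opening from 0.0 (shut) to 1.0 (fully open); "gripper_force": force on a finger pad.
Only numpy, scipy, OpenCV 4.12 (cv2) and the standard library are available. Lean on these libraries where they do the work, as an engineer would, in place of code of your own. Each camera call takes 0.05 s, during which the arm holds its last target. There are 200 camera calls.

## Working session

There is one attempt and no reset: what is moved stays moved. The work goes in short steps, Python scripts to look and compute and a tool call to move; the robot and the scene stay as the last step left them, time stands still between calls to the robot, and variables do not carry over. Pictures are saved under pics/ and viewed, at most 10 in all, crops included, and the job is handed in when it is done.

Besides the shell and the picture viewer there is one more tool, called after "Emit:" as name(argument=value, ...) on one line, values as JSON. apply_moves: Moves the arm, as the interface text tells. Its arguments: {"type":"object","properties":{"translation":{"type":"array"},"turn":{"type":"array"},"grip":{"type":"array"},"newtons":{"type":"number"}},"required":["translation","turn","grip"]}

```bash
mkdir -p pics
cat > h.py <<'E'
import numpy as np, cv2
from rig import arm
from scipy.spatial.transform import Rotation as R
def cloud(cam,depth):
    p=arm.camera_params(cam); v,u=np.mgrid[0:420,0:560]
    c=np.stack([(u-p['cx'])/p['fx']*depth,(v-p['cy'])/p['fy']*depth,depth],-1)
    return (c-np.array(p['tvec']))@R.from_rotvec(p['rvec']).as_matrix()
def tool(dw):
    s=arm.observe(); return R.from_rotvec(s['orientation']).inv().apply(dw)/0.5
E
python3 - <<'E'
from h import *
for c in ['scene','top']:
    im,d=arm.get_image(c); cv2.imwrite(f'pics/{c}0.png',im[...,::-1])
    P=cloud(c,d)
    for n in ['stand','sign','log','mat','mould','flask','pump','shaker']:
        o=arm.outline_of(c,n)
        if not o: print(c,n,'none'); continue
        m=o[0]['pixels']&(d>0); q=P[m]; z=q[:,2]
        t=q[z>np.percentile(z,90)-0.008] if n!='mat' else q
        r=cv2.minAreaRect((t[:,:2]*1000).astype(np.float32))
        print(c,n,round(o[0]['conf'],2),o[0]['box'],np.percentile(z,[2,98]).round(3),np.round(r[0]),np.round(r[1]),round(r[2],1))
s=arm.observe();print(s['time_s'],s['position'],s['orientation'],R.from_rotvec(s['orientation']).as_matrix().round(3))
E
```

```text
scene stand 0.67 [261.3, 196.5, 292.2, 247.2] [-0.     0.106] [607.  34.] [ 10. 165.] 6.4
scene sign 0.64 [262.7, 196.4, 289.6, 245.4] [0.    0.106] [607.  35.] [ 10. 163.] 6.4
scene log 0.63 [291.9, 218.3, 326.7, 262.4] [0.004 0.06 ] [518.  23.] [ 62. 102.] 8.6
scene mat 0.79 [203.8, 282.8, 313.3, 359.4] [-0.002  0.003] [502. 300.] [187. 182.] 89.4
scene mould 0.63 [320.9, 174.6, 380.5, 222.6] [0.001 0.031] [ 501. -297.] [131. 212.] 5.7
scene flask 0.74 [234.0, 153.6, 263.0, 211.6] [0.006 0.184] [761. -80.] [30. 32.] 18.8
scene pump 0.97 [218.6, 162.7, 243.0, 232.2] [0.008 0.186] [759.  30.] [28. 51.] 59.5
scene shaker 0.85 [199.8, 209.6, 217.8, 249.4] [0.002 0.106] [754. 143.] [41. 42.] 5.5
top stand 0.82 [241.7, 211.0, 310.7, 232.1] [-0.     0.108] [607.  29.] [ 10. 168.] 6.4
top sign 0.88 [240.9, 213.2, 314.1, 227.2] [0.03  0.108] [607.  29.] [ 10. 168.] 6.4
top log 0.9 [260.4, 242.7, 300.0, 271.3] [0.001 0.062] [517.  20.] [62. 99.] 7.8
top mat 0.63 [139.1, 234.3, 211.4, 302.5] [-0.002  0.006] [500. 299.] [182. 184.] 89.4
top mould 0.65 [360.1, 234.0, 449.0, 293.0] [-0.     0.032] [ 499. -297.] [130. 201.] 5.6
top flask 0.85 [303.2, 139.2, 338.4, 178.4] [0.001 0.188] [761. -93.] [28. 30.] 11.3
top pump 0.69 [260.6, 138.6, 293.4, 174.1] [-0.     0.189] [758.  28.] [21. 47.] 47.8
top shaker 0.65 [222.3, 150.1, 245.9, 179.3] [-0.001  0.109] [753. 139.] [43. 42.] 5.9
0.9 [ 0.1959597  -0.54055861  0.20000239] [-3.09419231e+00 -5.43588800e-01  3.30966638e-07] [[ 0.94   0.341 -0.   ]
 [ 0.341 -0.94   0.   ]
 [ 0.    -0.    -1.   ]]
```

View pics/scene0.png

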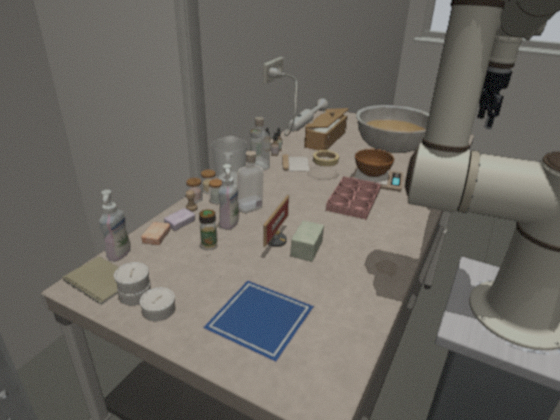

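View pics/top0.png

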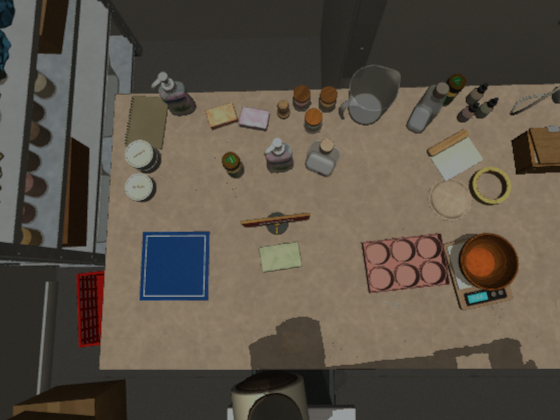

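The pictures show the log at about px (280,257) in the top view, in front of the sign at (276,219). The mat is to the left at (175,266) and the mould to the right. Next I move above the log.

Emit:
apply_moves(translation=[[0.98, -0.84, 0], [0.98, -0.84, 0], [0.98, -0.84, 0], [0.98, -0.84, 0], [0.98, -0.84, 0], [0.98, -0.84, 0], [0.98, -0.84, 0], [0.98, -0.84, 0], [0.98, -0.84, 0], [0.98, -0.84, 0]], turn=[[0, 0, -1], [0, 0, -1], [0, 0, -1], [0, 0, -1], [0, 0, -1], [0, 0, -1], [0, 0, -1], [0, 0, -1], [0, 0, -1], [0, 0, -1]], grip=[1, 1, 1, 1, 1, 1, 1, 1, 1, 1])

```text
time_s: 1.9
position: [0.4427, -0.1034, 0.2004]
orientation: [2.407, 2.017, 0.001]
wrist_force: [0.9, -1.7, 0.7]
finger_gap: 1.0
gripper_force: 0.0
```

```bash
cat > to.py <<'E'
import sys
from h import *
s=arm.observe(); x=np.array(list(map(float,sys.argv[1:4])))
M=R.from_rotvec(s['orientation']).as_matrix()
print(s['time_s'],np.round(s['position'],4),'units',tool(x-s['position']).round(3),'y-axis deg',np.degrees(np.arctan2(M[1,1],M[0,1])).round(1),'q',np.round(s['q'],2),'F',np.round(s['wrist_force'],1))
E
python3 to.py .515 .021 .2
```

```text
1.9 [ 0.4427 -0.1034  0.2004] units [0.27  0.099 0.001] y-axis deg -10.1 q [-0.5  -0.17  1.92 -0.    1.39 -0.32] F [ 0.9 -1.7  0.7]
```

Emit:
apply_moves(translation=[[0.27, 0.1, 0], [0.27, 0.1, 0], [0.27, 0.1, 0], [0.27, 0.1, 0], [0.27, 0.1, 0.1], [0.27, 0.1, 0.15], [0.27, 0.1, 0.2], [0.27, 0.1, 0.2]], turn=[[0, 0, -0.3], [0, 0, -0.3], [0, 0, -0.3], [0, 0, -0.3], [0, 0, -0.3], [0, 0, -0.3], [0, 0, -0.3], [0, 0, -0.3]], grip=[1, 1, 1, 1, 1, 1, 1, 1])

```text
time_s: 2.7
position: [0.5114, 0.0191, 0.0963]
orientation: [-2.059, -2.364, 0.006]
wrist_force: [-1.1, -0.1, 0.2]
finger_gap: 0.996
gripper_force: 0.0
```

```bash
python3 to.py .515 .021 .02
```

```text
2.7 [0.5114 0.0191 0.0963] units [0.002 0.009 0.153] y-axis deg 7.9 q [-0.2   0.11  1.87 -0.    1.17 -0.34] F [-1.1 -0.1  0.2]
```

Emit:
apply_moves(translation=[[0, 0, 0.05], [0, 0, 0.1], [0, 0, 0.15], [0, 0, 0.15], [0, 0, 0.15]], turn=[[0, 0, 0], [0, 0, 0], [0, 0, 0], [0, 0, 0], [0, 0, 0]], grip=[1, 1, 1, 1, 1])

```text
time_s: 3.2
position: [0.5156, 0.0185, 0.0264]
orientation: [2.062, 2.369, 0.001]
wrist_force: [-0.3, 0.7, 1.1]
finger_gap: 1.001
gripper_force: 0.0
```

Emit:
apply_moves(translation=[[0, 0, 0], [0, 0, 0], [0, 0, 0], [0, 0, 0], [0, 0, 0], [0, 0, 0], [0, 0, 0], [0, 0, 0]], turn=[[0, 0, 0], [0, 0, 0], [0, 0, 0], [0, 0, 0], [0, 0, 0], [0, 0, 0], [0, 0, 0], [0, 0, 0]], grip=[0, 0, 0, 0, 0, 0, 0, 0], newtons=25)

```text
time_s: 4.0
position: [0.5155, 0.0188, 0.0259]
orientation: [2.062, 2.369, 0.001]
wrist_force: [-1.1, -0.4, 6.6]
finger_gap: 0.497
gripper_force: 3.0
```

```bash
python3 to.py .501 .30 .02
```

```text
4.0 [0.5155 0.0188 0.0259] units [0.561 0.049 0.012] y-axis deg 7.9 q [-0.2   0.22  1.9  -0.    1.02 -0.34] F [-1.1 -0.4  6.6]
```

Run:
```python
from h import *
a,d=arm.get_image('scene'); b,e=arm.get_image('top')
print(arm.observe()['finger_gap'],arm.observe()['gripper_force'])
A=cv2.resize(a[170:290,240:370],None,fx=3,fy=3); B=cv2.resize(b[190:310,210:340],None,fx=3,fy=3)
cv2.imwrite('pics/g1.png',np.hstack([A,B])[...,::-1])
P=cloud('scene',d)
for n in ['log','sign']:
    o=arm.outline_of('scene',n)
    if o:
        q=P[o[0]['pixels']&(d>0)];print(n,o[0]['conf'],np.percentile(q,[3,97],axis=0).round(3))
```

```text
0.503564366399644 3.01318963722224
log 0.96 [[ 0.483 -0.016  0.006]
 [ 0.541  0.075  0.06 ]]
sign 0.69 [[ 0.596 -0.038  0.035]
 [ 0.613  0.115  0.105]]
```

View pics/g1.png

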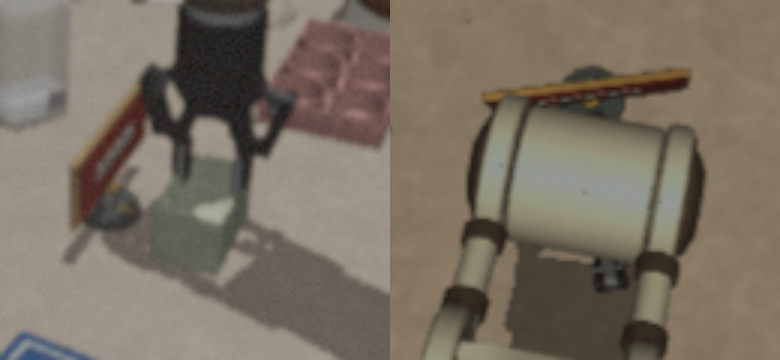

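The arm is over the log, with fingers at gap 0.5 and seemingly at the log's sides (tile px (180,180) and (240,190)). The gap simply matches the commanded 0, so I close further and watch the force.

Emit:
apply_moves(translation=[[0, 0, 0], [0, 0, 0], [0, 0, 0], [0, 0, 0], [0, 0, 0]], turn=[[0, 0, 0], [0, 0, 0], [0, 0, 0], [0, 0, 0], [0, 0, 0]], grip=[-0.3, -0.3, -0.3, -0.3, -0.3], newtons=25)

```text
time_s: 4.7
position: [0.5161, 0.0184, 0.0273]
orientation: [2.061, 2.368, 0.001]
wrist_force: [-4.2, -0.4, 14.2]
finger_gap: 0.348
gripper_force: 7.5
```

Run:
```python
from h import *
a,d=arm.get_image('scene')
s=arm.observe();print(s['finger_gap'],s['gripper_force'],s['wrist_force'],s['position'])
P=cloud('scene',d)
for dx in (0,): 
    for x,y,w in [(190,190,'gripper')]: pass
sub=P[200:250,290:325]; 
cv2.imwrite('pics/g2.png',cv2.resize(a[180:270,275:345],None,fx=6,fy=6,interpolation=cv2.INTER_CUBIC)[...,::-1])
# points on fingers: z .06-.10 near TCP
m=(P[...,2]>.063)&(P[...,2]<.10)&(abs(P[...,0]-.515)<.07)&(abs(P[...,1]-.02)<.06)
q=P[m]; print(len(q)); print(np.round(q[::max(1,len(q)//25)],3))
```

```text
0.34827436844105164 7.550097444777748 [-4.25133133 -0.16313231 15.47017691] [0.51609297 0.01842894 0.02729923]
149
[[0.53  0.02  0.099]
 [0.535 0.033 0.099]
 [0.54  0.03  0.092]
 [0.529 0.021 0.091]
 [0.529 0.033 0.095]
 [0.533 0.032 0.09 ]
 [0.484 0.022 0.1  ]
 [0.531 0.03  0.086]
 [0.493 0.026 0.096]
 [0.543 0.027 0.077]
 [0.528 0.03  0.084]
 [0.491 0.025 0.094]
 [0.539 0.03  0.078]
 [0.53  0.017 0.072]
 [0.489 0.022 0.089]
 [0.535 0.031 0.076]
 [0.498 0.027 0.086]
 [0.486 0.022 0.087]
 [0.532 0.032 0.074]
 [0.495 0.027 0.084]
 [0.487 0.011 0.077]
 [0.529 0.025 0.068]
 [0.492 0.019 0.077]
 [0.531 0.034 0.07 ]
 [0.492 0.025 0.077]
 [0.534 0.033 0.065]
 [0.493 0.024 0.073]
 [0.528 0.032 0.063]
 [0.488 0.02  0.07 ]
 [0.487 0.023 0.068]]
```

View pics/g2.png

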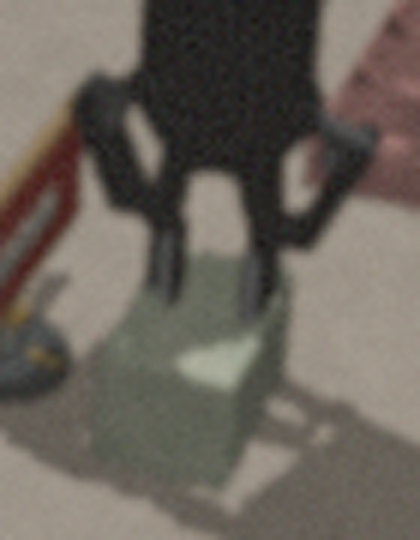

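The fingers sit partly inside the visible log body with only light contact. A small test drag will show whether the log follows.

Emit:
apply_moves(translation=[[0.015, 0, 0], [0.03, 0, 0], [0.045, 0, 0], [0.06, 0, 0], [0.06, 0, 0]], turn=[[0, 0, 0], [0, 0, 0], [0, 0, 0], [0, 0, 0], [0, 0, 0]], grip=[-0.3, -0.3, -0.3, -0.3, -0.3])

```text
time_s: 5.25
position: [0.5135, 0.0479, 0.0274]
orientation: [2.058, 2.366, 0.003]
wrist_force: [0.2, -2.9, 9.6]
finger_gap: 0.35
gripper_force: 5.0
```

```bash
cat > lg.py <<'E'
from h import *
a,d=arm.get_image('scene'); P=cloud('scene',d)
o=arm.outline_of('scene','log')
for k in o[:1]:
    q=P[k['pixels']&(d>0)]; print('log',k['conf'],np.percentile(q,[2,98],axis=0).round(3)); t=q[(q[:,2]>.05)]
    r=cv2.minAreaRect((t[:,:2]*1000).astype(np.float32)); print(np.round(r[0]),np.round(r[1]),r[2])
s=arm.observe();print(s['time_s'],s['finger_gap'],s['gripper_force'],np.round(s['wrist_force'],1),np.round(s['position'],4))
E
python3 lg.py
```

```text
log 0.64 [[ 0.482 -0.016  0.006]
 [ 0.541  0.076  0.06 ]]
[517.  25.] [62. 99.] 5.542483806610107
5.35 0.35193416056356375 4.962383705133107 [ 0.8 -1.1  9.4] [0.5134 0.0479 0.0274]
```

The log did not move. The evidence fits the tips standing on top of the log, meaning the true tips are higher than reported. I'll lift and measure the tips with the camera.

Emit:
apply_moves(translation=[[0, 0, -0.05], [0, 0, -0.1], [0, 0, -0.16], [0, 0, -0.16], [0, 0, -0.16]], turn=[[0, 0, 0], [0, 0, 0], [0, 0, 0], [0, 0, 0], [0, 0, 0]], grip=[-1, -1, -1, -1, -1])

```text
time_s: 5.85
position: [0.511, 0.0486, 0.1053]
orientation: [2.062, 2.369, 0.001]
wrist_force: [-0.5, 0.1, -0.7]
finger_gap: -0.001
gripper_force: 0.0
```

Run:
```python
from h import *
a,d=arm.get_image('scene'); P=cloud('scene',d)
s=arm.observe();print(s['time_s'],s['finger_gap'],np.round(s['wrist_force'],1),np.round(s['position'],4))
p=s['position']
for z in np.arange(.07,.26,.01):
    m=(abs(P[...,0]-p[0])<.08)&(abs(P[...,1]-p[1])<.08)&(abs(P[...,2]-z)<.005); q=P[m]
    if len(q): print(z.round(2),len(q),q.min(0).round(3),q.max(0).round(3))
cv2.imwrite('pics/g3.png',cv2.resize(a[130:270,250:370],None,fx=4,fy=4,interpolation=cv2.INTER_CUBIC)[...,::-1])
```

```text
5.9 0.0009550904031693299 [-0.1 -0.2 -0.3] [0.51   0.0487 0.1042]
0.14 14 [0.501 0.045 0.136] [0.518 0.065 0.145]
0.15 41 [0.495 0.041 0.145] [0.523 0.063 0.154]
0.16 43 [0.495 0.046 0.155] [0.523 0.064 0.165]
0.17 44 [0.495 0.039 0.165] [0.523 0.063 0.175]
0.18 62 [0.478 0.041 0.175] [0.536 0.065 0.185]
0.19 135 [0.471 0.036 0.185] [0.547 0.068 0.195]
0.2 109 [0.462 0.037 0.195] [0.552 0.068 0.205]
0.21 123 [0.456 0.039 0.205] [0.56  0.071 0.215]
0.22 157 [0.448 0.045 0.215] [0.568 0.072 0.225]
0.23 196 [0.448 0.03  0.225] [0.569 0.074 0.235]
0.24 158 [0.461 0.04  0.235] [0.558 0.075 0.245]
0.25 128 [0.468 0.034 0.245] [0.549 0.068 0.255]
```

View pics/g3.png

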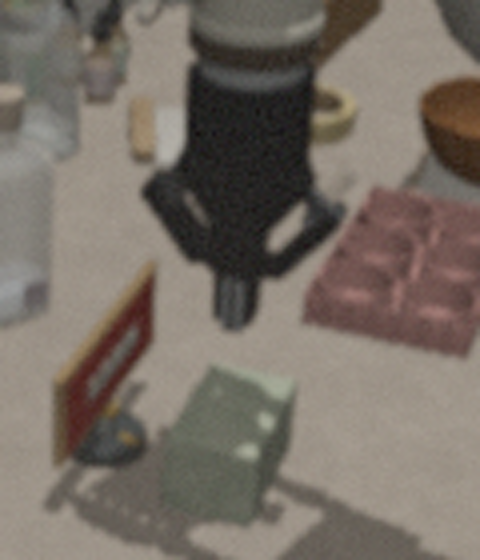

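The picture shows the shut tips at (235,325). Depth puts them at z≈0.137 while the report says 0.104, so the true tips are about 33 mm above the reported TCP. The log is unmoved. I'll redo the grasp with the offset.

Emit:
apply_moves(translation=[[-0.056, 0.004, 0], [-0.056, 0.004, 0], [-0.056, 0.004, 0], [-0.056, 0.004, 0], [-0.056, 0.004, 0], [-0.056, 0.004, 0.06], [-0.056, 0.004, 0.12], [-0.056, 0.004, 0.17], [-0.056, 0.004, 0.22], [-0.056, 0.004, 0.22]], turn=[[0, 0, 0], [0, 0, 0], [0, 0, 0], [0, 0, 0], [0, 0, 0], [0, 0, 0], [0, 0, 0], [0, 0, 0], [0, 0, 0], [0, 0, 0]], grip=[1, 1, 1, 1, 1, 1, 1, 1, 1, 1])

```text
time_s: 6.9
position: [0.5128, 0.0223, -0.0084]
orientation: [-2.057, -2.365, 0.006]
wrist_force: [0.1, -0.8, 0.2]
finger_gap: 1.002
gripper_force: 0.0
```

Emit:
apply_moves(translation=[[0, 0, 0], [0, 0, 0], [0, 0, 0], [0, 0, 0], [0, 0, 0], [0, 0, 0]], turn=[[0, 0, 0], [0, 0, 0], [0, 0, 0], [0, 0, 0], [0, 0, 0], [0, 0, 0]], grip=[0.3, 0.3, 0.3, 0.3, 0.3, 0.3], newtons=25)

```text
time_s: 7.5
position: [0.5184, 0.021, -0.0031]
orientation: [2.06, 2.367, 0.003]
wrist_force: [0.4, 2.0, 7.0]
finger_gap: 0.742
gripper_force: 31.7
```

```bash
python3 lg.py; python3 to.py .501 .30 -.008
```

```text
log 0.83 [[ 0.481 -0.016  0.   ]
 [ 0.544  0.075  0.06 ]]
[517.  25.] [ 65. 100.] 7.5675225257873535
7.6 0.7433440299737036 31.694034934043884 [0.9 1.1 6.4] [ 0.5184  0.021  -0.0031]
7.6 [ 0.5184  0.021  -0.0031] units [0.557 0.043 0.009] y-axis deg 7.9 q [-0.19  0.27  1.9   0.    0.96 -0.33] F [0.9 1.1 6.4]
```

Emit:
apply_moves(translation=[[0.04, 0, 0], [0.1, 0, 0], [0.16, 0.01, 0], [0.22, 0.02, 0], [0.28, 0.02, 0], [0.34, 0.03, 0], [0.4, 0.03, 0], [0.46, 0.04, 0], [0.52, 0.04, 0], [0.556, 0.044, 0]], turn=[[0, 0, 0], [0, 0, 0], [0, 0, 0], [0, 0, 0], [0, 0, 0], [0, 0, 0], [0, 0, 0], [0, 0, 0], [0, 0, 0], [0, 0, 0]], grip=[0.3, 0.3, 0.3, 0.3, 0.3, 0.3, 0.3, 0.3, 0.3, 0.3])

```text
time_s: 8.6
position: [0.5012, 0.3005, -0.003]
orientation: [2.058, 2.369, 0.001]
wrist_force: [-0.2, -7.5, 7.8]
finger_gap: 0.745
gripper_force: 31.9
```

```bash
python3 lg.py; python3 to.py .501 .30 -.008
```

```text
log 0.69 [[0.464 0.275 0.003]
 [0.528 0.354 0.061]]
[498. 308.] [66. 88.] 7.90109920501709
8.7 0.7436213915492265 31.59379541873932 [-0.7  5.9  6.6] [ 0.5011  0.3026 -0.003 ]
8.7 [ 0.5011  0.3026 -0.003 ] units [-0.005 -0.001  0.01 ] y-axis deg 8.0 q [0.34 0.42 1.71 0.   1.01 0.19] F [-0.7  5.9  6.6]
```

Emit:
apply_moves(translation=[[0, 0, 0], [0, 0, 0], [0, 0, 0], [0, 0, 0], [0, 0, -0.05], [0, 0, -0.12], [0, 0, -0.2], [0, 0, -0.3], [0, 0, -0.3], [0, 0, -0.3]], turn=[[0, 0, 0], [0, 0, 0], [0, 0, 0], [0, 0, 0], [0, 0, 0], [0, 0, 0], [0, 0, 0], [0, 0, 0], [0, 0, 0], [0, 0, 0]], grip=[1, 1, 1, 1, 1, 1, 1, 1, 1, 1])

```text
time_s: 9.7
position: [0.501, 0.2996, 0.1466]
orientation: [2.062, 2.368, 0.004]
wrist_force: [-1.1, -0.5, -1.1]
finger_gap: 1.0
gripper_force: 0.0
```

```bash
python3 - <<'E'
from h import *
for c in ['scene','top']:
    a,d=arm.get_image(c); P=cloud(c,d)
    for n in ['log','sign','mat','stand']:
        for k in arm.outline_of(c,n)[:1]:
            q=P[k['pixels']&(d>0)]; t=q[q[:,2]>np.percentile(q[:,2],90)-.01] if n!='mat' else q
            r=cv2.minAreaRect((t[:,:2]*1000).astype(np.float32)); print(c,n,round(k['conf'],2),np.round(r[0]),np.round(r[1]),round(r[2],1))
E
python3 to.py .640 .1 .14
```

```text
scene log 0.8 [499. 303.] [ 63. 100.] 8.1
scene sign 0.75 [564. 131.] [ 56. 370.] 24.4
scene mat 0.92 [504. 301.] [186. 186.] 89.4
scene stand 0.82 [558. 144.] [ 56. 386.] 24.3
top log 0.6 [498. 300.] [ 62. 101.] 7.5
top sign 0.85 [607.  28.] [ 10. 165.] 6.3
top mat 0.88 [499. 296.] [184. 173.] 0.7
top stand 0.8 [607.  29.] [ 10. 168.] 6.3
10.2 [0.4997 0.2995 0.1445] units [-0.434  0.223  0.009] y-axis deg 7.9 q [0.33 0.23 1.63 0.   1.28 0.19] F [ 0.2 -0.4 -0.3]
```

The log is centred on the mat to within 5 mm. Next I shut the fingers and go down behind the sign's left end.

Emit:
apply_moves(translation=[[-0.43, 0.207, 0], [-0.43, 0.207, 0], [-0.43, 0.207, 0], [-0.43, 0.207, 0], [-0.43, 0.207, 0], [-0.43, 0.207, 0], [-0.43, 0.207, 0.06], [-0.43, 0.207, 0.13], [-0.43, 0.207, 0.215], [-0.43, 0.207, 0.215]], turn=[[0, 0, 0], [0, 0, 0], [0, 0, 0], [0, 0, 0], [0, 0, 0], [0, 0, 0], [0, 0, 0], [0, 0, 0], [0, 0, 0], [0, 0, 0]], grip=[-1, -1, -1, -1, -1, -1, -1, -1, -1, -1])

```text
time_s: 11.2
position: [0.6277, 0.1015, 0.0323]
orientation: [-2.057, -2.365, 0.01]
wrist_force: [-0.4, -0.1, 0.2]
finger_gap: 0.001
gripper_force: 0.0
```

```bash
python3 to.py .632 .1 .037
python3 - <<'E'
from h import *
p=arm.observe()['position']
for f in range(96,282,9):
    a=np.radians(f); u=np.array([np.cos(a),np.sin(a)]); t=np.array([-u[1],u[0]])
    w=np.array([.607,.030])+.065*u-.019*t
    print(f,w.round(3),tool(np.r_[w,.037]-p).round(3))
E
```

```text
11.2 [0.6277 0.1015 0.0323] units [-0.004  0.008 -0.009] y-axis deg 8.0 q [-0.03  0.49  1.53 -0.    1.13 -0.17] F [-0.4 -0.1  0.2]
96 [0.619 0.097] [-0.007 -0.018 -0.009]
105 [0.609 0.098] [-0.002 -0.039 -0.009]
114 [0.598 0.097] [-0.    -0.06  -0.009]
123 [0.588 0.095] [-0.002 -0.081 -0.009]
132 [0.578 0.091] [-0.007 -0.102 -0.008]
141 [0.568 0.086] [-0.015 -0.122 -0.008]
150 [0.56  0.079] [-0.026 -0.14  -0.008]
159 [0.553 0.071] [-0.04  -0.156 -0.008]
168 [0.547 0.062] [-0.056 -0.17  -0.008]
177 [0.543 0.052] [-0.074 -0.181 -0.008]
186 [0.54  0.042] [-0.093 -0.189 -0.008]
195 [0.539 0.032] [-0.114 -0.194 -0.008]
204 [0.54  0.021] [-0.135 -0.196 -0.008]
213 [0.542 0.011] [-0.156 -0.195 -0.008]
222 [0.546 0.001] [-0.177 -0.19  -0.008]
231 [ 0.551 -0.009] [-0.197 -0.182 -0.008]
240 [ 0.558 -0.017] [-0.215 -0.171 -0.008]
249 [ 0.566 -0.024] [-0.231 -0.157 -0.008]
258 [ 0.575 -0.03 ] [-0.245 -0.141 -0.008]
267 [ 0.585 -0.034] [-0.256 -0.123 -0.009]
276 [ 0.595 -0.037] [-0.264 -0.103 -0.009]
```

Emit:
apply_moves(translation=[[-0.007, -0.018, -0.005], [-0.002, -0.039, -0.005], [0, -0.06, -0.005], [-0.002, -0.081, -0.005], [-0.007, -0.102, -0.005], [-0.015, -0.122, -0.005], [-0.026, -0.14, -0.005], [-0.04, -0.156, -0.005], [-0.056, -0.17, -0.005], [-0.074, -0.181, -0.005]], turn=[[0, 0, 0], [0, 0, 0], [0, 0, 0], [0, 0, 0], [0, 0, 0], [0, 0, 0], [0, 0, 0], [0, 0, 0], [0, 0, 0], [0, 0, 0]], grip=[-1, -1, -1, -1, -1, -1, -1, -1, -1, -1])

```text
time_s: 12.2
position: [0.5471, 0.051, 0.0401]
orientation: [-2.063, -2.37, -0.0]
wrist_force: [1.5, 0.8, -0.1]
finger_gap: -0.001
gripper_force: 0.5
```

```bash
cat > sg.py <<'E'
from h import *
s=arm.observe(); print(s['time_s'],np.round(s['position'],4),np.round(s['wrist_force'],1))
for c in ['scene','top']:
    a,d=arm.get_image(c); P=cloud(c,d)
    for k in arm.outline_of(c,'sign')[:1]:
        q=P[k['pixels']&(d>0)]; t=q[(q[:,2]>.06)&(q[:,2]<.109)&(np.hypot(q[:,0]-.607,q[:,1]-.03)<.1)]
        if len(t)<10: print('few'); continue
        e=np.linalg.svd(t[:,:2]-t[:,:2].mean(0),full_matrices=False)[2][0]
        print(c,k['conf'],len(t),t.mean(0).round(3),'board dir deg',np.degrees(np.arctan2(e[1],e[0])))
p=np.array(s['position'])
for f in range(177,286,9):
    a=np.radians(f); u=np.array([np.cos(a),np.sin(a)]); t=np.array([-u[1],u[0]])
    w=np.array([.607,.030])+.065*u-.019*t
    print(f,w.round(3),tool(np.r_[w,.037]-p).round(3))
E
python3 sg.py
```

```text
12.2 [0.5471 0.051  0.0401] [ 1.5  0.8 -0.1]
scene 0.91 630 [0.619 0.034 0.083] board dir deg 175.11656543382958
177 [0.543 0.052] [ 0.004 -0.008  0.006]
186 [0.54  0.042] [-0.016 -0.016  0.006]
195 [0.539 0.032] [-0.036 -0.021  0.006]
204 [0.54  0.021] [-0.058 -0.023  0.006]
213 [0.542 0.011] [-0.079 -0.021  0.006]
222 [0.546 0.001] [-0.1   -0.016  0.006]
231 [ 0.551 -0.009] [-0.119 -0.008  0.006]
240 [ 0.558 -0.017] [-0.137  0.003  0.006]
249 [ 0.566 -0.024] [-0.154  0.017  0.006]
258 [ 0.575 -0.03 ] [-0.167  0.033  0.006]
267 [ 0.585 -0.034] [-0.179  0.051  0.006]
276 [ 0.595 -0.037] [-0.187  0.071  0.006]
285 [ 0.605 -0.038] [-0.192  0.091  0.006]
```

The sign is at about a quarter turn, following the fingers as planned.

Emit:
apply_moves(translation=[[-0.016, -0.016, 0.005], [-0.036, -0.021, 0.005], [-0.058, -0.023, 0.005], [-0.079, -0.021, 0.005], [-0.1, -0.016, 0.005], [-0.119, -0.008, 0.005], [-0.137, 0.003, 0.005], [-0.154, 0.017, 0.005], [-0.167, 0.033, 0.005], [-0.173, 0.042, 0.005]], turn=[[0, 0, 0], [0, 0, 0], [0, 0, 0], [0, 0, 0], [0, 0, 0], [0, 0, 0], [0, 0, 0], [0, 0, 0], [0, 0, 0], [0, 0, 0]], grip=[-1, -1, -1, -1, -1, -1, -1, -1, -1, -1])

```text
time_s: 13.4
position: [0.5814, -0.0318, 0.0376]
orientation: [2.063, 2.369, 0.0]
wrist_force: [-1.3, 1.1, 1.0]
finger_gap: 0.0
gripper_force: 0.4
```

```bash
python3 sg.py
```

```text
13.4 [ 0.5814 -0.0318  0.0376] [-1.3  1.1  1. ]
top 0.61 122 [0.613 0.083 0.096] board dir deg 81.43809640411885
177 [0.543 0.052] [ 0.177 -0.053  0.001]
186 [0.54  0.042] [ 0.158 -0.061  0.001]
195 [0.539 0.032] [ 0.137 -0.066  0.001]
204 [0.54  0.021] [ 0.116 -0.068  0.001]
213 [0.542 0.011] [ 0.095 -0.066  0.001]
222 [0.546 0.001] [ 0.074 -0.061  0.001]
231 [ 0.551 -0.009] [ 0.054 -0.053  0.001]
240 [ 0.558 -0.017] [ 0.036 -0.042  0.001]
249 [ 0.566 -0.024] [ 0.02  -0.028  0.001]
258 [ 0.575 -0.03 ] [ 0.006 -0.012  0.001]
267 [ 0.585 -0.034] [-0.005  0.006  0.001]
276 [ 0.595 -0.037] [-0.013  0.025  0.001]
285 [ 0.605 -0.038] [-0.018  0.046  0.001]
```

Emit:
apply_moves(translation=[[-0.005, 0.006, 0], [-0.008, 0.012, 0], [-0.01, 0.018, 0], [-0.012, 0.024, 0], [-0.013, 0.03, 0], [-0.013, 0.03, 0]], turn=[[0, 0, 0], [0, 0, 0], [0, 0, 0], [0, 0, 0], [0, 0, 0], [0, 0, 0]], grip=[-1, -1, -1, -1, -1, -1])

```text
time_s: 14.2
position: [0.5897, -0.0346, 0.0372]
orientation: [-2.053, -2.361, 0.015]
wrist_force: [-26.2, 0.6, 20.2]
finger_gap: -0.004
gripper_force: 13.5
```

```bash
python3 sg.py|head -3
```

```text
14.2 [ 0.5897 -0.0346  0.0372] [-26.2   0.6  20.2]
scene 0.94 487 [0.606 0.052 0.085] board dir deg 87.49887484164684
top 0.73 130 [0.606 0.085 0.094] board dir deg -91.33680450729827
```

The x force of 26 N shows the sign is pressed against its stop. I back off and lift away.

Emit:
apply_moves(translation=[[0, -0.03, 0], [0, -0.1, 0], [0, -0.1, 0], [0, -0.1, -0.1], [0, -0.1, -0.2], [0, -0.1, -0.3], [0, -0.2, -0.3], [0, -0.3, -0.3], [0, -0.3, -0.3], [0, -0.3, -0.3]], turn=[[0, 0, 0], [0, 0, 0], [0, 0, 0], [0, 0, 0], [0, 0, 0], [0, 0, 0], [0, 0, 0], [0, 0, 0], [0, 0, 0], [0, 0, 0]], grip=[-1, -1, -1, -1, -1, -1, -1, -1, -1, -1])

```text
time_s: 15.4
position: [0.4475, -0.0563, 0.188]
orientation: [2.062, 2.367, 0.001]
wrist_force: [0.4, 0.6, 0.3]
finger_gap: 0.001
gripper_force: 0.0
```

```bash
python3 sg.py|head -3; python3 lg.py
python3 - <<'E'
from h import *
a,_=arm.get_image('scene'); b,_=arm.get_image('top')
cv2.imwrite('pics/f.png',np.hstack([cv2.resize(a[140:360,180:400],None,fx=1.8,fy=1.8),cv2.resize(b[120:340,120:340],None,fx=1.8,fy=1.8)])[...,::-1])
E
```

```text
15.4 [ 0.4475 -0.0563  0.188 ] [0.4 0.6 0.3]
scene 0.69 559 [0.606 0.041 0.086] board dir deg 87.703165117897
top 0.95 398 [0.605 0.028 0.096] board dir deg -91.45425084038968
log 0.68 [[0.463 0.255 0.003]
 [0.529 0.356 0.06 ]]
[499. 303.] [ 62. 101.] 7.99307918548584
15.7 -0.0033992036549354418 0.0 [-0.2 -0.5  0.2] [ 0.4486 -0.0562  0.1878]
```

View pics/f.png

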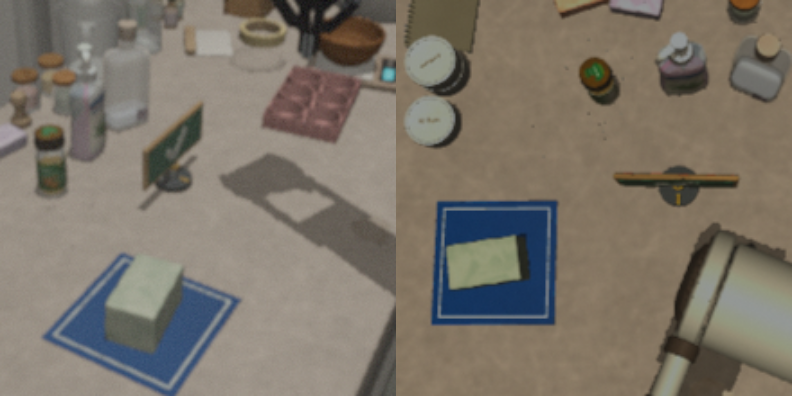

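The left tile shows the green face with its tick facing front at (172,145). The log is centred on the mat, and the bystanders are where they were.

```bash
python3 -c "
from rig import arm
print(arm.finish_job())"
```

```text
the job is handed in; nothing more can be done
None
```

I handed the job in at about 16 s: the log is within about 5 mm of the mat's centre, the sign is at its stop with green to the front, the bystanders look unmoved, and nothing is being touched; the hand-in returned no verdict.

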